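# Fill the sausage pan and hold the warmer lid open

### The arm

A 6-joint arm with a two-finger parallel gripper is mounted at the origin on the work surface. World frame = base frame: x ahead of the robot, y to its left, z up, the work surface at z = 0. Lengths are in m, angles in rad, forces in N, time in s.
With the tool pointing down it reaches from about 0.35 to 0.775 m from the base axis. Payload 7.3 kg.
Tool frame: the origin (TCP) lies on the centre line of the jaws, within the pads' length; the fingertips stand 11 mm ahead of it and the grasp point (between the pads) lies 8 mm behind it; y points along the fingers, z is the direction in which the jaws open and shut, and the axes are right-handed (so a half turn about y gives the same grasp; the last joint's range is limited). The gripper opens to 92 mm and grips with 3 to 60 N. Pads are 19 mm wide; open, the fingers measure 130 mm over their backs; the gripper's body (75 mm by 190 mm) begins 47 mm behind the grasp point.
Start: joints at [1.003, 0.342, 1.524, -0, 1.275, -0.146], TCP at [0.215, 0.479, 0.238] pointing down, gripper open.
Joint ranges: [-2.53, 2.53], [-0.77, 2.02], [0.04, 2.7], [-1, 4.14], [0.28, 2.66], [-3.11, 3.11]. Speed limits (rad/s): [2.57, 2.57, 3.14, 3.14, 3.14, 3.14].

### API

Orientations are given as [roll, pitch, yaw] about the fixed x, y, z axes, in that order (R = Rz(yaw) Ry(pitch) Rx(roll)).
In Python, from cell import robot, cams gives the robot as it stands.
- The arm moves only by the tool apply_moves, never from a script. Its argument "plan" is a list of rows, each a list of 7 numbers: the shift along the tool's x, y, z in m, then the turn, a rotation vector about the tool's x, y, z in degrees, then the gripper command: -1 is fully open, 1 is shut, values between are in proportion. A call has exactly 5 rows; each row is the pose to reach, as a shift and turn from the pose commanded when the call began, along the tool's axes at that moment; what a row does not reach only later rows make up. A row lasts 1/8 s, in which the tool goes at most 62.5 mm and 10.7 degrees, less where a joint would pass 70% of its speed; a pose out of reach is approached as far as the arm can. A call with a gripper value outside its range is refused whole. The fingers move at their own pace and stop on an object; "squeeze" is the grip in N (left out, the last holds). Time passes only in rows, so rows that repeat a pose let the fingers close, or fill a call up. It gives the time, the measured TCP pose, the force and the opening at its end, in the units of the state.
- robot.observe(): the state, without advancing time (a new reading comes with each control period).
- cams.read_camera(name): name is "scene" or "top" or "wrist"; returns the picture (400x640x3 uint8, blue, green, red); there is no depth.
- cams.calibration(name): a dict with "fx", "fy", "cx", "cy" (pixels), "dist" ([k1, k2, p1, p2, k3] as OpenCV has them; the pictures are not rectified), "extrinsics" (4x4, takes a point from world to camera coordinates); the wrist camera has in their place "T_tool_cam" (4x4, takes a point from camera to tool coordinates, whose origin is the TCP and whose axes are the tool frame's). Camera axes: x right, y up, looking along -z (the intrinsics and any distortion apply to the point x, -y, -z); pixel columns grow to the right and rows downward; lengths in m; the calibration is good to about 2 mm. A picture is of the moment at which its call begins: read the wrist's pose just before it. calibration takes no time and is no camera call.
- robot.hand_in(): hands the job in, once; it reports no verdict.
The state is a dict: "time": time; "qpos": joint angles; "qvel": joint speeds; "joint_efforts": joint torques, N m; "tool_pos": TCP position; "tool_rot": TCP orientation; "contact_force": force on the tool from outside, world axes, zero at the start; "torque": the same for the moment, N m; "opening": finger opening in m.
Only numpy, scipy, OpenCV 4.12 (cv2) and the standard library are available. Lean on these libraries where they do the work, as an engineer would, in place of code of your own. Each camera call takes 0.05 s, during which the arm holds its last target. There are 200 camera calls.

### The job

Lift the carrying tray and tip the four sausage pieces off it into the steel pan, then set the empty tray back down upright on the counter and let go of it. Then lift the lid of the food warmer and finish while still holding it open with the gripper, steady at 60 degrees, so that I can put the pan in: do not let go at the end. Leave the pan where it stands and do not disturb the other things on the counter.

Things in the scene. Friction and masses are not known exactly. Their poses are not given: they have to be found in the camera images.
- tray_grip (a point): Centre of the black flat bar that bridges the small carrying tray along its y axis, by which it is lifted: 14 mm wide (x), 18 mm high, 102 mm clear between the two flat legs that carry it. The point is 85 mm above the tray's underside, over the tray's middle; x points to the tray's closed end, z up.
- tray_lip (a point): Middle of the edge of the tray's open end, at floor level, 75 mm at -x from the tray's middle. The tray is 150 x 106 mm, floor 4 mm (slippery metal: pieces slide off at about 20 degrees), blue walls up to 32 mm on the three other sides; 0.2 to 0.4 kg with axes as the bar's.
- pan_mid (a point): Loose open-topped steel pan, 200 x 170 mm (its x and y) and 80 mm high, walls and floor 4 mm, 0.6 to 0.9 kg. This point is its centre, 40 mm above the counter.
- piece1_mid (a point): Cut piece of sausage, reddish brown, an upright cylinder 30 mm across and 26 mm high, about 22 g, standing on the tray floor at the start. This point is its centre.
- piece2_mid (a point): Cut piece of sausage, reddish brown, an upright cylinder 30 mm across and 26 mm high, about 22 g, standing on the tray floor at the start. This point is its centre.
- piece3_mid (a point): Cut piece of sausage, reddish brown, an upright cylinder 30 mm across and 26 mm high, about 22 g, standing on the tray floor at the start. This point is its centre.
- piece4_mid (a point): Cut piece of sausage, reddish brown, an upright cylinder 30 mm across and 26 mm high, about 22 g, standing on the tray floor at the start. This point is its centre.
- lid (a joint): Angle of the food warmer's metal lid in rad: 0 shut (level), growing as it opens, 1.047 is 60 degrees, stop at 1.4. It weighs 0.45 kg, has no stay and falls shut from any angle. The warmer is fixed to the counter: 240 mm deep (x), 280 mm wide (y), 130 mm high, the lid 8 mm thick on top.
- lid_bar (a point): Centre of the lid's round black handle bar, 12 mm thick, 108 mm clear along the lid's y, held 45 mm out in front of the lid's front edge by two thin side arms, 134 mm above the counter when shut, nothing beneath it. Axes are the lid's own and turn with it: x to the hinge, z up when shut. The hinge line, along y at the warmer's rear rim, lies 285 mm away at +x and 4 mm at -z.
- mustard: Amber mustard jar with red cap, 64 mm across, 110 mm tall; leave it alone. Origin at its underside.
- shaker: White salt shaker with steel cap, 48 mm across, 90 mm tall; leave it alone. Origin at its underside.
- carton1: Green and red carton, 75 x 120 x 70 mm high; leave it alone. Origin at its underside.
- carton2: Second green and red carton, 75 x 120 x 70 mm high; leave it alone. Origin at its underside.
- cups: Upside-down stack of white paper cups, 74 mm across, 138 mm tall; leave it alone. Origin at its underside.
- spoon: Serving spoon lying flat on the counter; leave it alone. Origin at its underside.
There are look-alikes about, which are no part of the job. Leave any yellow look-alike of the part that bears tray_grip alone.

How it is judged:
By the outcome, as a careful person would: the job done as asked, in the order asked, and still so for the second after the job is handed in, while the arm keeps its last pose, push and grip.
It also fails if it takes over 72 s, if anything falls off the work surface, if the arm or the gripper's body presses on something with over 40 N, if the wrist force passes 120 N, or if a joint passes its speed limit or range.

## Working session

There is one attempt and no reset: what is moved stays moved. The work goes in short steps, Python scripts to look and compute and a tool call to move; the robot and the scene stay as the last step left them, time stands still between calls to the robot, and variables do not carry over. Pictures are saved under pics/ and viewed, about 8 in all and at most 12, crops included, and the job is handed in when it is done.

Besides the shell and the picture viewer there is one more tool, called after "Request:" as name(argument=value, ...) on one line, values as JSON. apply_moves: Moves the arm, as the interface text tells. Its arguments: {"type":"object","properties":{"plan":{"type":"array","items":{"type":"array","items":{"type":"number"}}},"squeeze":{"type":"number"}},"required":["plan"]}

```bash
ls; mkdir -p pics; python3 - <<'E'
from cell import robot,cams
import cv2,numpy as np
s=robot.observe();print(s)
for n in("scene","top"):
    im=cams.read_camera(n);cv2.imwrite(f"pics/{n}0.png",im)
    c=cams.calibration(n);print(n,c)
im=cams.read_camera("wrist");cv2.imwrite("pics/wrist0.png",im);print(cams.calibration("wrist"))
E
```

```text
pics
{'time': 0.0, 'qpos': array([ 1.00303863e+00,  3.42741797e-01,  1.52503970e+00, -1.57801349e-05,
        1.27537712e+00, -1.45995549e-01]), 'qvel': array([-0.0003082 , -0.0012246 , -0.00080021,  0.00040888,  0.00041837,
       -0.0007114 ]), 'joint_efforts': array([ 7.29628246e-04, -4.31230009e+01, -2.44230956e+01,  7.18849059e-02,
        5.58155472e-02, -7.97741154e-05]), 'tool_pos': array([0.21468578, 0.47866527, 0.23702713]), 'tool_rot': array([-1.57234782e+00,  2.12882950e-04, -4.21757706e-01]), 'contact_force': array([ 0.21430308,  0.05297036, -0.03921482]), 'torque': array([-0.01188308,  0.02844744,  0.04306929]), 'opening': 0.09165315145448906}
scene {'fx': 373.28727743478146, 'fy': 373.28727743478146, 'cx': 320.54185974925366, 'cy': 200.90251317434746, 'dist': array([-0.02492076,  0.        ,  0.        ,  0.        ,  0.        ]), 'extrinsics': array([[-0.33715135,  0.94134447, -0.01412674,  0.15781665],
       [-0.69637069, -0.23925757,  0.67662668,  0.29806689],
       [ 0.63355886,  0.23796304,  0.73619071, -1.72158462],
       [ 0.        ,  0.        ,  0.       
[... 302 characters left out ...]
-0.01032032,  0.19412591, -0.53228402],
       [-0.19418407, -0.00495874,  0.98095258, -1.65808093],
       [ 0.        ,  0.        ,  0.        ,  1.        ]])}
{'fx': 307.52140829051024, 'fy': 307.52140829051024, 'cx': 319.6461008392734, 'cy': 202.28088727247882, 'dist': array([0.01290293, 0.        , 0.        , 0.        , 0.        ]), 'T_tool_cam': array([[-3.52469524e-04, -9.51863100e-01, -3.06523270e-01,
        -8.34186662e-02],
       [ 1.62399883e-04,  3.06523231e-01, -9.51863164e-01,
        -1.47079806e-01],
       [ 9.99999925e-01, -3.85282100e-04,  4.65423594e-05,
         3.30410657e-04],
       [ 0.00000000e+00,  0.00000000e+00,  0.00000000e+00,
         1.00000000e+00]])}
```

View pics/scene0.png

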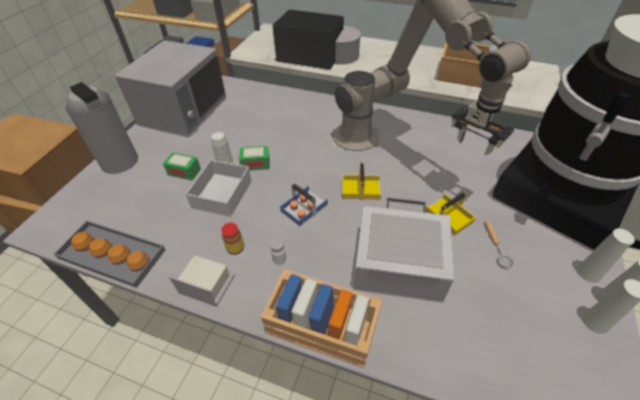

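View pics/top0.png

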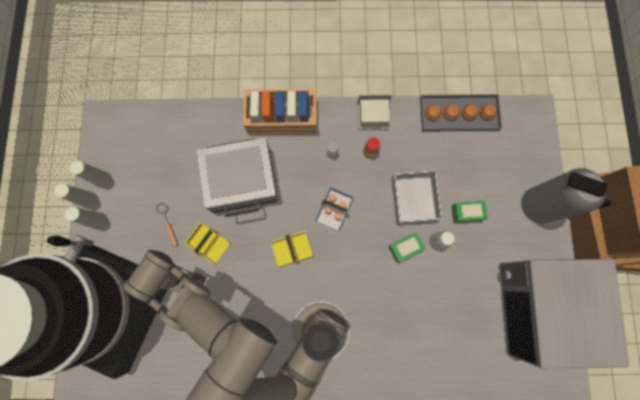

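Scene and top: the blue tray is at top-pixel (335,209), the pan at (415,197) and the warmer at (237,174), with its bar at (250,213). The two yellow trays at (292,249) and (208,243) are look-alikes. Next I'll write the helpers and look at an enlarged crop.

```bash
cat > h.py <<'E'
from cell import robot,cams
import cv2,numpy as np
from scipy.spatial.transform import Rotation as R
def tool(s=None):
    s=s or robot.observe(); T=np.eye(4); T[:3,:3]=R.from_euler('xyz',s['tool_rot']).as_matrix(); T[:3,3]=s['tool_pos']; return T
F=np.diag([1,-1,-1,1.])
def wc(n,T=None):
    c=cams.calibration(n); E=c['extrinsics'] if n!='wrist' else np.linalg.inv(T@c['T_tool_cam'])
    return F@E,np.array([[c['fx'],0,c['cx']],[0,c['fy'],c['cy']],[0,0,1]]),np.array(c['dist'])
def ray(n,px,T=None):
    E,K,d=wc(n,T); u=cv2.undistortPoints(np.array(px,float).reshape(-1,1,2),K,d)[:,0]
    D=np.c_[u,np.ones(len(u))]@E[:3,:3]; return -E[:3,:3].T@E[:3,3],D
def onplane(n,px,z,T=None):
    o,D=ray(n,px,T); return o+D*((z-o[2])/D[:,2])[:,None]
def proj(n,P,T=None):
    E,K,d=wc(n,T); return cv2.projectPoints(np.array(P,float).reshape(-1,1,3),E[:3,:3],E[:3,3],K,d)[0][:,0]
def axes(yaw): return np.array([np.cos(yaw),np.sin(yaw),0]),np.array([-np.sin(yaw),np.cos(yaw),0])
E
python3 - <<'E'
import cv2,numpy as np
from h import *
im=cv2.imread('pics/top0.png')
c=im[130:260,190:450]; cv2.imwrite('pics/c1.png',cv2.resize(c,None,fx=3,fy=3,interpolation=cv2.INTER_CUBIC))
im=cv2.imread('pics/scene0.png')
c=im[150:300,180:460]; cv2.imwrite('pics/c2.png',cv2.resize(c,None,fx=2.8,fy=2.8,interpolation=cv2.INTER_CUBIC))
print(onplane('top',[(335,209),(415,197),(292,249)],0.03), onplane('top',[(250,213)],.134))
E
```

```text
[[ 0.48500896 -0.06782784  0.03      ]
 [ 0.53202369 -0.40087335  0.03      ]
 [ 0.32231305  0.10950646  0.03      ]] [[0.45524835 0.26606653 0.134     ]]
```

View pics/c1.png

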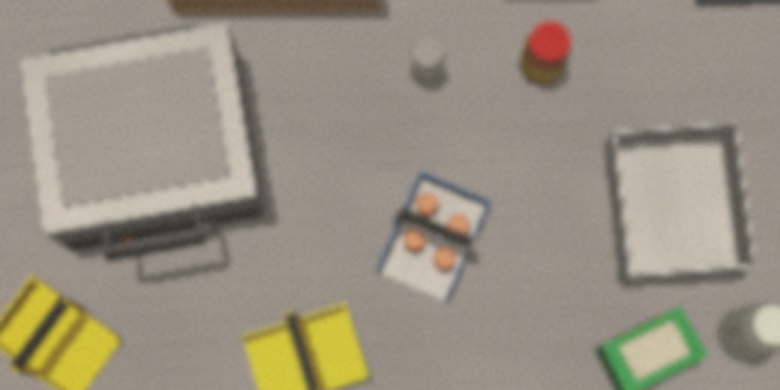

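View pics/c2.png

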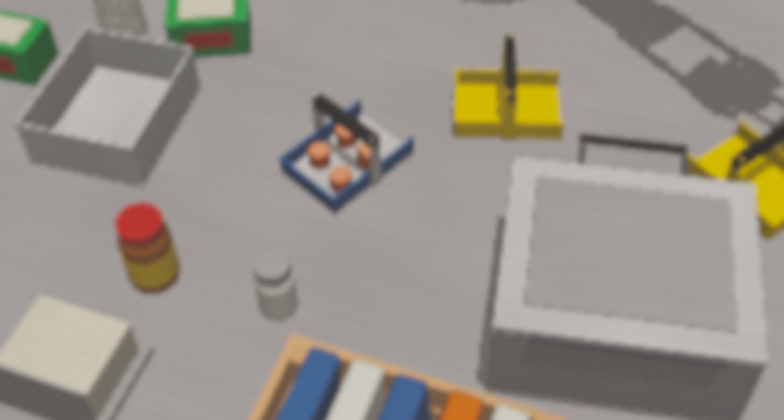

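Crops: the tray's bar runs from (400,215) to (470,240) in the top crop, with the open lip at (380,272)-(448,300), towards the robot. The lid bar runs from (105,252) to (210,235), and the frame below it is its shadow. Now I'll measure positions from these.

```bash
python3 - <<'E'
from h import *
np.set_printoptions(precision=4,suppress=True)
t=lambda l:[(x/3+190-.33,y/3+130-.33) for x,y in l]
s=lambda l:[(x/2.8+180-.3,y/2.8+150-.3) for x,y in l]
print('bar top',onplane('top',t([(400,215),(470,240)]),.09))
print('bar sc',onplane('scene',s([(317,102),(377,140)]),.09))
p=onplane('top',t([(380,272),(448,300)]),.004);q=onplane('top',t([(422,175),(490,203)]),.032)
print('lip',p,p.mean(0),'closed',q,q.mean(0),'mid',(p.mean(0)+q.mean(0))/2)
d=q.mean(0)-p.mean(0);print('yaw',np.arctan2(d[1],d[0]),np.linalg.norm(d),'w',np.linalg.norm(p[1]-p[0]),np.linalg.norm(q[1]-q[0]))
r=onplane('top',t([(609,130),(740,125),(750,264),(623,285)]),.08);print('pan',r,r.mean(0),np.linalg.norm(np.diff(r[[0,1,2,3,0]],axis=0),axis=1))
r2=onplane('scene',s([(88,30),(200,58),(140,150),(22,125)]),.08);print('pan sc',r2,r2.mean(0))
print('lidbar top',onplane('top',t([(105,251),(210,235)]),.137))
print('lidbar sc',onplane('scene',s([(583,140),(687,152)]),.137))
# warmer lid corners
w=onplane('top',t([(22,62),(230,25),(258,190),(45,232)]),.138);print('warmer',w,np.linalg.norm(np.diff(w[[0,1,2,3,0]],axis=0),axis=1))
E
```

```text
bar top [[ 0.5065 -0.018   0.09  ]
 [ 0.4718 -0.1105  0.09  ]]
bar sc [[ 0.4732 -0.1054  0.09  ]
 [ 0.5116 -0.0066  0.09  ]]
lip [[ 0.4422  0.0098  0.004 ]
 [ 0.4022 -0.0839  0.004 ]] [ 0.4222 -0.0371  0.004 ] closed [[ 0.5735 -0.0499  0.032 ]
 [ 0.5329 -0.1433  0.032 ]] [ 0.5532 -0.0966  0.032 ] mid [ 0.4877 -0.0668  0.018 ]
yaw -0.42645916685664464 0.14659491900502494 w 0.10195492872636869 0.10180674405700099
pan [[ 0.6229 -0.3035  0.08  ]
 [ 0.628  -0.4821  0.08  ]
 [ 0.4372 -0.483   0.08  ]
 [ 0.4109 -0.3126  0.08  ]] [ 0.5247 -0.3953  0.08  ] [0.1787 0.1909 0.1724 0.2122]
pan sc [[ 0.4359 -0.4786  0.08  ]
 [ 0.4371 -0.2979  0.08  ]
 [ 0.6183 -0.292   0.08  ]
 [ 0.6299 -0.4624  0.08  ]] [ 0.5303 -0.3828  0.08  ]
lidbar top [[0.4544 0.3639 0.137 ]
 [0.474  0.2284 0.137 ]]
lidbar sc [[0.4709 0.2456 0.137 ]
 [0.4497 0.3675 0.137 ]]
warmer [[0.71   0.4832 0.138 ]
 [0.7582 0.2065 0.138 ]
 [0.5325 0.1668 0.138 ]
 [0.4799 0.4424 0.138 ]] [0.2809 0.2291 0.2806 0.2336]
```

```bash
cat >> h.py <<'E'
def Rt(yaw,tilt=0):
    "tool with z=object x, y=approach; tilt (deg) raises object +x; x=-object y"
    X,Y=axes(yaw); t=np.radians(tilt); Z=np.array([0,0,1.])
    z=np.cos(t)*X+np.sin(t)*Z; a=-(-np.sin(t)*X+np.cos(t)*Z)
    return np.c_[-Y,a,z]
def go(grasp,yaw,tilt=0,frm=None):
    "shift and turn (tool axes) from pose frm (4x4, default measured) to put the grasp point there"
    T=tool() if frm is None else frm; r=Rt(yaw,tilt); p=np.array(grasp)+.008*r[:,1]
    d=T[:3,:3].T@(p-T[:3,3]); v=R.from_matrix(T[:3,:3].T@r).as_rotvec(degrees=True)
    print('shift',d.round(4),'turn',v.round(2)); N=np.eye(4);N[:3,:3]=r;N[:3,3]=p; return N
E
python3 - <<'E'
from h import *
go([.489,-.064,.215],-.39)
E
```

```text
shift [ 0.4724  0.0306 -0.3829] turn [6.000e-02 8.818e+01 4.000e-02]
```

Request:
apply_moves(plan=[[0.047,0.003,-0.038,0,8.8,0,-1],[0.094,0.006,-0.076,0,17.6,0,-1],[0.141,0.009,-0.114,0,26.4,0,-1],[0.188,0.012,-0.152,0,35.2,0,-1],[0.236,0.015,-0.19,0,44,0,-1]], squeeze=40)

```text
time: 0.78
tool_pos: [0.3529, 0.2073, 0.2227]
tool_rot: [-1.57, 0.0, -1.194]
contact_force: [1.0, 0.2, 0.0]
opening: 0.0916
```

```bash
python3 - <<'E'
from h import *
print(robot.observe()); go([.489,-.064,.215],-.39)
E
```

```text
{'time': 0.775, 'qpos': array([ 3.43321508e-01,  1.43674567e-01,  1.83763398e+00,  5.24284774e-05,
        1.15982115e+00, -3.31284823e-02]), 'qvel': array([-1.20746227e+00, -8.00581177e-02,  1.69600967e-01, -2.00727674e-04,
       -9.92300555e-02,  2.22381111e-02]), 'joint_efforts': array([ 6.91888869e+00, -3.22526264e+01, -2.19251472e+01,  9.91524244e-02,
        5.37865162e-01, -8.70240357e-03]), 'tool_pos': array([0.35293486, 0.20731716, 0.2226764 ]), 'tool_rot': array([-1.57033203e+00,  3.27117498e-05, -1.19436726e+00]), 'contact_force': array([0.95093398, 0.17588396, 0.04539431]), 'torque': array([-0.05512664, -0.01421329,  0.01374762]), 'opening': 0.09164362613873013}
shift [0.3023 0.0157 0.0268] turn [-2.000e-02  4.391e+01 -1.000e-02]
```

Request:
apply_moves(plan=[[0.06,0.003,0.005,0,8.8,0,-1],[0.12,0.006,0.01,0,17.6,0,-1],[0.18,0.009,0.016,0,26.4,0,-1],[0.24,0.012,0.021,0,35.2,0,-1],[0.302,0.016,0.027,0,44,0,-1]])

```text
time: 1.4
tool_pos: [0.4904, -0.0632, 0.2066]
tool_rot: [-1.571, 0.0, -1.963]
contact_force: [1.1, 0.4, -0.7]
opening: 0.0918
```

```bash
python3 - <<'E'
from h import *
cams.read_camera('wrist');cams.read_camera('wrist');cams.read_camera('wrist')
s=robot.observe();im=cams.read_camera('wrist');cv2.imwrite('pics/w1.png',im);np.save('w1.npy',tool(s))
print(s['tool_pos'],s['tool_rot'],s['time'],s['qpos'])
E
```

```text
[ 0.49036918 -0.06378192  0.20583566] [-1.57184729e+00 -2.10696276e-04 -1.96225063e+00] 1.55 [-2.84402857e-01  3.16571161e-01  1.65536301e+00 -1.05531633e-04
  1.17072594e+00  1.07092712e-01]
```

View pics/w1.png

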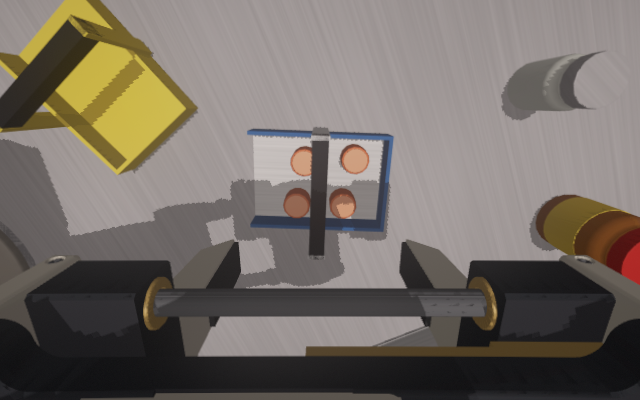

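Wrist view: the tray is below, its bar running from (320,140) to (317,252) between the fingers. The closed end is at right (390,180) and all four pieces stand on the floor.

```bash
python3 - <<'E'
from h import *
T=np.load('w1.npy')
b=onplane('wrist',[(320.5,134),(317,255)],.094,T);print(b,b.mean(0),np.linalg.norm(b[1]-b[0]),'yaw',np.arctan2(*(b[0]-b[1])[[1,0]])-np.pi/2)
w=onplane('wrist',[(392,136),(384,230),(248,131),(250,228)],.032,T);print(w)
f=w[:2].mean(0)-w[2:].mean(0);print('yaw',np.arctan2(f[1],f[0]),'len',np.linalg.norm(f),w.mean(0))
go([.489,-.064,.085],-.39)
E
```

```text
[[ 0.51369602 -0.00899683  0.094     ]
 [ 0.46841785 -0.1104572   0.094     ]] [ 0.49105693 -0.05972701  0.094     ] 0.11110499096519283 yaw -0.41974320946727994
[[ 0.57842301 -0.04421668  0.032     ]
 [ 0.53737341 -0.13995596  0.032     ]
 [ 0.44434393  0.01645698  0.032     ]
 [ 0.39861004 -0.08019921  0.032     ]]
yaw -0.4156722767840739 len 0.14911948819339893 [ 0.48968759 -0.06197872  0.032     ]
shift [0.002  0.129  0.0004] turn [ 0.1   0.07 -0.01]
```

```bash
python3 - <<'E'
from h import *
go([.490,-.061,.085],-.417)
E
```

```text
shift [-1.20e-03  1.29e-01  1.00e-04] turn [ 0.1   1.61 -0.01]
```

Request:
apply_moves(plan=[[0,0.03,0,0,1,0,-1],[-0.001,0.06,0,0,1.6,0,-1],[-0.001,0.09,0,0,1.6,0,-1],[-0.001,0.115,0,0,1.6,0,-1],[-0.001,0.129,0,0,1.6,0,-1]])

```text
time: 2.22
tool_pos: [0.4893, -0.0589, 0.0768]
tool_rot: [-1.573, -0.0, -1.983]
contact_force: [-0.4, 0.1, -0.1]
opening: 0.0917
```

Request:
apply_moves(plan=[[0,0,0,0,0,0,0],[0,0,0,0,0,0,1],[0,0,0,0,0,0,1],[0,0,0,0,0,0,1],[0,0,0,0,0,0,1]], squeeze=40)

```text
time: 2.85
tool_pos: [0.4904, -0.0604, 0.078]
tool_rot: [-1.57, 0.0, -1.986]
contact_force: [0.2, 0.2, 0.2]
opening: 0.0463
```

Request:
apply_moves(plan=[[0,0,0,0,0,0,1],[0,0,0,0,0,0,1],[0,-0.002,0,0,0,0,1],[0,-0.006,0,0,0,0,1],[0,-0.012,0,0,0,0,1]])

```text
time: 3.48
tool_pos: [0.4898, -0.0602, 0.0896]
tool_rot: [-1.572, -0.0, -1.986]
contact_force: [-0.3, -0.0, -4.1]
opening: 0.0136
```

Request:
apply_moves(plan=[[0,-0.015,0,0,0,0,1],[0,-0.042,0,0,0,0,1],[0,-0.075,0,0,0,0,1],[0,-0.106,0,0,0,0,1],[0,-0.128,0,0,0,0,1]])

```text
time: 4.1
tool_pos: [0.4902, -0.0603, 0.2193]
tool_rot: [-1.57, 0.0, -1.986]
contact_force: [1.6, -0.3, -3.5]
opening: 0.0136
```

```bash
python3 - <<'E'
from h import *
print(robot.observe()); go([.539,-.394,.225],-.417)
s=robot.observe();im=cams.read_camera('wrist');cv2.imwrite('pics/w2.png',im);np.save('w2.npy',tool(s))
E
```

```text
{'time': 4.1, 'qpos': array([-2.77769125e-01,  3.01139827e-01,  1.63764565e+00,  1.16951850e-04,
        1.20168751e+00,  1.36960941e-01]), 'qvel': array([-9.50425932e-04, -1.64353995e-01, -2.57284637e-01, -3.40004444e-04,
        4.41258726e-01,  5.06328843e-04]), 'joint_efforts': array([ 7.94355199e-02, -4.17999423e+01, -2.43675542e+01,  7.25884479e-02,
       -4.32403553e-01, -4.68505768e-04]), 'tool_pos': array([ 0.49020185, -0.06029642,  0.21929548]), 'tool_rot': array([-1.56970205e+00,  2.60971513e-04, -1.98556838e+00]), 'contact_force': array([ 1.55482333, -0.30490575, -3.50613833]), 'torque': array([-0.09057051,  0.04904447,  0.05176109]), 'opening': 0.01362675412173357}
shift [0.2857 0.0024 0.1791] turn [-0.06  0.13 -0.02]
```

View pics/w2.png

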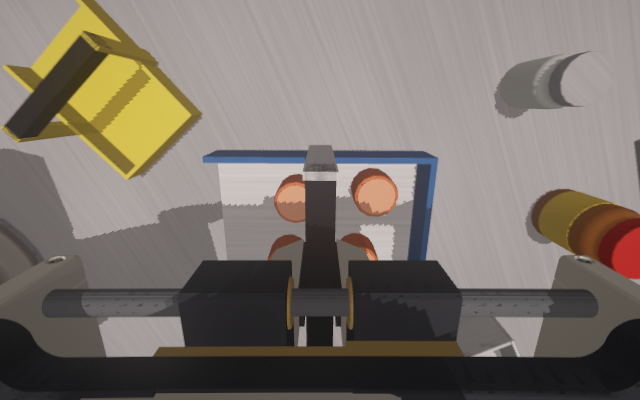

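Request:
apply_moves(plan=[[0.009,0,0.005,0,0,0,1],[0.031,0,0.019,0,0,0,1],[0.064,0,0.04,0,0,0,1],[0.103,0,0.065,0,0,0,1],[0.143,0,0.09,0,0,0,1]])

```text
time: 4.78
tool_pos: [0.5143, -0.2291, 0.2158]
tool_rot: [-1.574, 0.0, -1.985]
contact_force: [-0.0, 0.9, -3.8]
opening: 0.0133
```

Request:
apply_moves(plan=[[0.04,0,0.025,0,0,0,1],[0.079,0,0.05,0,0,0,1],[0.112,0,0.07,0,0,0,1],[0.134,0,0.084,0,0,0,1],[0.143,0,0.089,0,0,0,1]])

```text
time: 5.4
tool_pos: [0.5377, -0.3958, 0.215]
tool_rot: [-1.574, 0.001, -1.988]
contact_force: [0.4, 0.4, -4.1]
opening: 0.0138
```

```bash
python3 - <<'E'
from h import *
for i in range(4): im=cams.read_camera('scene')
s=robot.observe();print(s['time'],s['tool_pos'],s['contact_force'],s['qpos'])
cv2.imwrite('pics/c3.png',cv2.resize(im[80:280,140:420],None,fx=2.8,fy=2.8,interpolation=cv2.INTER_CUBIC))
# G path for tilt: compute per tilt grasp positions
c=np.array([.5275,-.389]);X,Y=axes(-.417)
T=tool()
for th,z in((0,.225),(10,.205),(20,.185),(30,.178),(40,.175),(50,.175)):
    g=np.r_[c,0]+.013*X; g[2]=z; print(th,end=' ');go(g,-.417,th,T)
E
```

```text
5.6 [ 0.53850963 -0.39328613  0.21692339] [-0.20863527 -0.14113209 -2.79814536] [-7.45809458e-01  6.25753846e-01  1.11267073e+00  4.31553025e-04
  1.40505525e+00 -3.31440065e-01]
0 shift [ 0.0005 -0.0001  0.0012] turn [ 0.09  0.15 -0.06]
10 shift [0.0006 0.0198 0.0026] turn [10.09  0.14 -0.07]
20 shift [0.0006 0.0394 0.004 ] turn [20.09  0.13 -0.08]
30 shift [0.0006 0.0458 0.0053] turn [30.09  0.13 -0.1 ]
40 shift [0.0006 0.048  0.0064] turn [40.09  0.12 -0.11]
50 shift [0.0006 0.0471 0.0074] turn [50.09  0.11 -0.12]
```

View pics/c3.png

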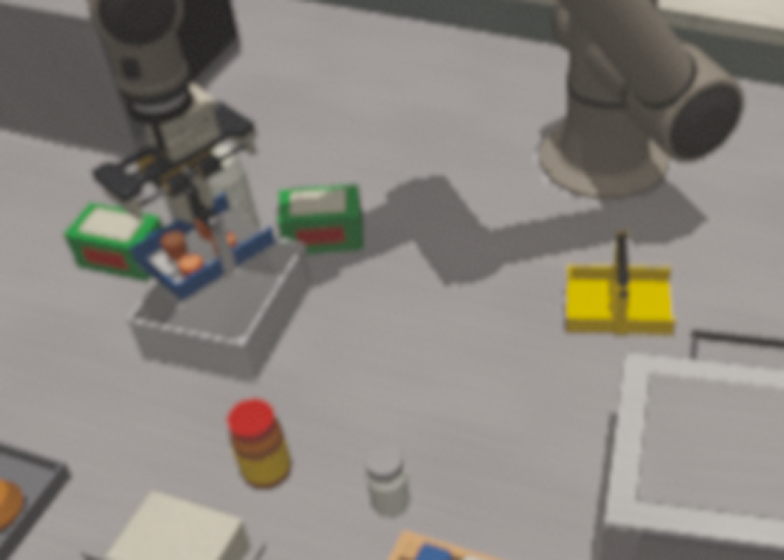

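Request:
apply_moves(plan=[[0,0.005,0,3,0,0,1],[0,0.015,0.001,7,0,0,1],[0,0.025,0.002,12,0,0,1],[0,0.034,0.003,16,0,0,1],[0,0.04,0.004,20,0,0,1]])

```text
time: 6.22
tool_pos: [0.5422, -0.3939, 0.1776]
tool_rot: [-1.221, 0.0, -1.984]
contact_force: [0.2, -0.1, -4.2]
opening: 0.0137
```

```bash
python3 - <<'E'
from h import *
s=robot.observe();print(s['time'],s['tool_pos'],s['contact_force'],s['qpos'])
T=tool();X,Y=axes(-.417);c=np.array([.5275,-.389])
for th,z in((20,.185),(30,.178),(40,.175),(50,.175)):
    g=np.r_[c,0]+.013*X; g[2]=z; print(th,end=' ');go(g,-.417,th,T)
E
```

```text
6.225 [ 0.54221331 -0.39394161  0.17755333] [ 0.22643894 -0.09590258 -4.18764464] [-0.80311659  0.49101038  1.51836094  0.18070727  0.81479965 -0.49279981]
20 shift [0.0014 0.0002 0.0002] turn [-0.06  0.19 -0.1 ]
30 shift [ 0.0014  0.0066 -0.0008] turn [ 9.94  0.18 -0.11]
40 shift [ 0.0015  0.0091 -0.0005] turn [19.94  0.17 -0.13]
50 shift [0.0015 0.0085 0.0008] turn [29.94  0.16 -0.14]
```

Request:
apply_moves(plan=[[0.001,0.001,0,2,0,0,1],[0.001,0.002,0,4,0,0,1],[0.001,0.003,0,6,0,0,1],[0.001,0.005,0,8,0,0,1],[0.001,0.006,0,10,0,0,1]])

```text
time: 6.85
tool_pos: [0.5438, -0.3957, 0.1721]
tool_rot: [-1.047, 0.001, -1.984]
contact_force: [0.7, 0.9, -4.1]
opening: 0.0133
```

Request:
apply_moves(plan=[[0,0,0,1,0,0,1],[0,0,0,2,0,0,1],[0,0,0,3,0,0,1],[0,0,0,4,0,0,1],[0,0,0,5,0,0,1]])

```text
time: 7.48
tool_pos: [0.5441, -0.3974, 0.1725]
tool_rot: [-0.959, -0.0, -1.985]
contact_force: [0.3, 1.1, -3.9]
opening: 0.0137
```

```bash
python3 - <<'E'
from h import *
for i in range(4):
  s=robot.observe();print(s['time'],s['tool_pos'],s['tool_rot'],s['contact_force'],s['qpos'])
  cams.read_camera('top')
im=cams.read_camera('wrist'); im2=cams.read_camera('top')
cv2.imwrite('pics/w4.png',np.vstack([im[::2,::2],cv2.resize(im2[140:270,340:500],(320,260))]))
E
```

```text
7.475 [ 0.54410921 -0.39739836  0.17247801] [-9.58598940e-01 -1.85907043e-04 -1.98522421e+00] [ 0.29906854  1.06658045 -3.93720035] [-0.858672    0.43735248  1.75081887  0.59222653  0.4580503  -0.91448215]
7.525 [ 0.54386106 -0.39716738  0.17214186] [-9.58678559e-01  5.71053091e-05 -1.98515848e+00] [-0.91282856  0.22389436 -3.06176011] [-0.85886111  0.43734006  1.75198105  0.59386438  0.45741916 -0.91630428]
7.575 [ 0.54381595 -0.39719531  0.17208712] [-9.59787752e-01  2.94998290e-04 -1.98544358e+00] [ 0.07894218 -0.29431054 -2.49760311] [-0.85874273  0.43753571  1.7511382   0.59109272  0.45860338 -0.91319155]
7.625 [ 0.5439096 -0.3973453  0.1722363] [-9.59916211e-01  1.33834231e-04 -1.98547583e+00] [ 1.09840668 -0.15700817 -2.73949717] [-0.8586854   0.4375842   1.75044481  0.58988318  0.45907256 -0.91196717]
```

View pics/w4.png

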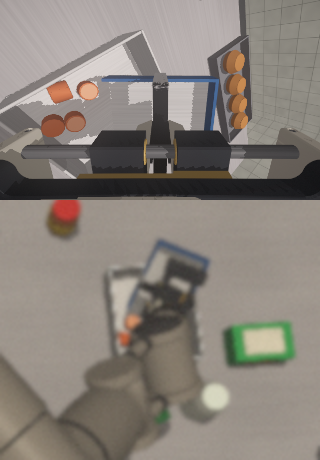

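The wrist view shows all four pieces in the pan, at (60,90), (88,90), (52,125) and (75,120) in the half-size picture, and the tray empty. Next: raise, level and go back.

Request:
apply_moves(plan=[[0,-0.008,0.006,0,0,0,1],[0,-0.02,0.014,0,0,0,1],[0,-0.034,0.024,0,0,0,1],[0,-0.046,0.032,-5,0,0,1],[0,-0.052,0.037,-10,0,0,1]])

```text
time: 8.4
tool_pos: [0.5441, -0.3984, 0.2382]
tool_rot: [-1.135, -0.002, -1.987]
contact_force: [0.4, 0.4, -3.1]
opening: 0.0138
```

Request:
apply_moves(plan=[[0,0,0,-5,0,0,1],[0,0,0,-10,0,0,1],[0,0,0,-15,0,0,1],[0,0,0,-20,0,0,1],[0,0,0,-25,0,0,1]])

```text
time: 9.02
tool_pos: [0.5445, -0.3982, 0.2372]
tool_rot: [-1.572, -0.002, -1.987]
contact_force: [-0.4, 0.4, -3.7]
opening: 0.0138
```

```bash
python3 - <<'E'
from h import *
s=robot.observe();print(s['time'],s['tool_pos'],s['tool_rot'],s['contact_force'],s['opening'])
go([.490,-.061,.215],-.417)
E
```

```text
9.025 [ 0.54451831 -0.39822686  0.23718739] [-1.57167462e+00 -1.65698605e-03 -1.98701672e+00] [-0.44940768  0.44799855 -3.72347106] 0.01382464594221752
shift [-0.2864  0.0299 -0.1862] turn [0.05 0.04 0.09]
```

Request:
apply_moves(plan=[[-0.01,0,-0.006,0,0,0,1],[-0.033,0,-0.021,0,0,0,1],[-0.065,0,-0.042,0,0,0,1],[-0.104,0,-0.067,0,0,0,1],[-0.143,0,-0.093,0,0,0,1]])

```text
time: 9.65
tool_pos: [0.5161, -0.2275, 0.2366]
tool_rot: [-1.568, 0.0, -1.987]
contact_force: [0.4, -0.1, -1.9]
opening: 0.0138
```

Request:
apply_moves(plan=[[-0.04,0.005,-0.026,0,0,0,1],[-0.079,0.012,-0.051,0,0,0,1],[-0.11,0.02,-0.072,0,0,0,1],[-0.133,0.027,-0.087,0,0,0,1],[-0.143,0.03,-0.093,0,0,0,1]])

```text
time: 10.28
tool_pos: [0.4884, -0.0594, 0.2064]
tool_rot: [-1.569, 0.001, -1.984]
contact_force: [0.6, -0.9, -2.5]
opening: 0.0139
```

```bash
python3 - <<'E'
from h import *
for i in range(2):cams.read_camera('top')
s=robot.observe();print(s['time'],s['tool_pos'],s['tool_rot'],s['contact_force'])
go([.490,-.061,.095],-.417)
E
```

```text
10.375 [ 0.48898102 -0.06021504  0.2063311 ] [-1.56935047e+00  3.42382492e-04 -1.98444790e+00] [ 0.29551386 -0.92145752 -3.21814247]
shift [0.0004 0.1193 0.0011] turn [-0.08  0.19 -0.02]
```

Request:
apply_moves(plan=[[0,0.03,0,0,0,0,1],[0,0.06,0,0,0,0,1],[0,0.087,0,0,0,0,1],[0,0.108,0,0,0,0,1],[0,0.118,0,0,0,0,1]])

```text
time: 11.0
tool_pos: [0.4894, -0.0621, 0.0872]
tool_rot: [-1.571, -0.0, -1.987]
contact_force: [-0.0, 0.7, -3.2]
opening: 0.0135
```

Request:
apply_moves(plan=[[0,0.002,0,0,0,0,1],[0,0.003,0,0,0,0,1],[0,0.004,0,0,0,0,1],[0,0.005,0,0,0,0,1],[0,0.005,0,0,0,0,1]])

```text
time: 11.62
tool_pos: [0.4894, -0.061, 0.083]
tool_rot: [-1.57, 0.0, -1.985]
contact_force: [0.3, 0.1, -2.7]
opening: 0.0137
```

Request:
apply_moves(plan=[[0,0.001,0,0,0,0,1],[0,0.002,0,0,0,0,1],[0,0.003,0,0,0,0,1],[0,0.003,0,0,0,0,1],[0,0.003,0,0,0,0,1]])

```text
time: 12.25
tool_pos: [0.4894, -0.061, 0.0802]
tool_rot: [-1.571, 0.0, -1.986]
contact_force: [-2.8, 1.1, 4.5]
opening: 0.0136
```

Request:
apply_moves(plan=[[0,0.0005,0,0,0,0,1],[0,0.001,0,0,0,0,1],[0,0.0015,0,0,0,0,1],[0,0.002,0,0,0,0,1],[0,0.002,0,0,0,0,1]])

```text
time: 12.88
tool_pos: [0.4894, -0.061, 0.0802]
tool_rot: [-1.569, 0.0, -1.985]
contact_force: [-8.0, 2.8, 23.8]
opening: 0.014
```

Request:
apply_moves(plan=[[0,-0.001,0,0,0,0,1],[0,-0.0018,0,0,0,0,1],[0,-0.0018,0,0,0,0,0.3],[0,-0.0018,0,0,0,0,-1],[0,-0.0018,0,0,0,0,-1]])

```text
time: 13.5
tool_pos: [0.4895, -0.0611, 0.0795]
tool_rot: [-1.571, 0.0, -1.986]
contact_force: [-0.1, 0.0, 0.1]
opening: 0.0391
```

Request:
apply_moves(plan=[[0,0,0,0,0,0,-1],[0,0,0,0,0,0,-1],[0,0,0,0,0,0,-1],[0,-0.005,0,0,0,0,-1],[0,-0.02,0,0,0,0,-1]])

```text
time: 14.12
tool_pos: [0.489, -0.061, 0.1]
tool_rot: [-1.572, -0.0, -1.986]
contact_force: [0.7, 0.8, 0.3]
opening: 0.0885
```

Request:
apply_moves(plan=[[0,-0.04,0,0,0,0,-1],[0,-0.08,0,0,0,0,-1],[0,-0.12,0,0,0,0,-0.3],[0,-0.15,0,0,0,0,-0.3],[0,-0.165,0,0,0,0,-0.3]])

```text
time: 14.75
tool_pos: [0.4898, -0.0611, 0.2679]
tool_rot: [-1.567, 0.001, -1.986]
contact_force: [-0.3, 0.8, -0.6]
opening: 0.0662
```

```bash
python3 - <<'E'
from h import *
for i in range(2):cams.read_camera('top')
s=robot.observe();print(s['time'],s['tool_pos'],s['tool_rot'],s['contact_force'],s['opening'])
im=cams.read_camera('wrist')
cv2.imwrite('pics/w5.png',im[::2,::2])
go([.4635-.02,.2985,.25],.175)
E
```

```text
14.85 [ 0.4901133  -0.06123551  0.26751385] [-1.56572561e+00  7.72828390e-04 -1.98558542e+00] [0.06420498 0.2881274  0.08674223] 0.06082026177558684
shift [-0.3105  0.0237 -0.1871] turn [-1.500e-01 -3.379e+01  2.000e-02]
```

View pics/w5.png

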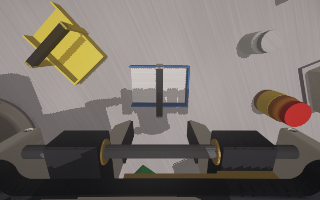

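Tray empty, upright and released. Going above the lid bar.

Request:
apply_moves(plan=[[-0.03,0,-0.018,0,-4,0,0.3],[-0.07,0.003,-0.042,0,-8,0,0.3],[-0.11,0.006,-0.066,0,-12,0,0.3],[-0.15,0.01,-0.09,0,-16,0,0.3],[-0.19,0.014,-0.114,0,-20,0,0.3]])

```text
time: 15.52
tool_pos: [0.4608, 0.1601, 0.2499]
tool_rot: [-1.572, -0.0, -1.634]
contact_force: [0.1, -0.2, 0.8]
opening: 0.0323
```

```bash
python3 - <<'E'
from h import *
go([.4635-.02,.2985,.25],.175)
E
```

```text
shift [-0.137   0.0079 -0.026 ] turn [ 7.000e-02 -1.367e+01  1.000e-02]
```

Request:
apply_moves(plan=[[-0.04,0.002,-0.007,0,-4,0,0.3],[-0.08,0.004,-0.015,0,-8,0,0.3],[-0.115,0.006,-0.022,0,-12,0,0.3],[-0.133,0.008,-0.026,0,-13.7,0,0.3],[-0.137,0.008,-0.026,0,-13.7,0,0.3]])

```text
time: 16.15
tool_pos: [0.4442, 0.2975, 0.242]
tool_rot: [-1.572, -0.001, -1.397]
contact_force: [0.4, -0.1, 0.5]
opening: 0.032
```

```bash
python3 - <<'E'
from h import *
for i in range(3):cams.read_camera('wrist')
s=robot.observe();im=cams.read_camera('wrist');cv2.imwrite('pics/w6.png',im);np.save('w6.npy',tool(s))
print(s['tool_pos'],s['tool_rot'],s['time'],s['qpos'])
E
```

```text
[0.44491805 0.29631986 0.24259986] [-1.57103980e+00 -4.94561309e-04 -1.39880717e+00] 16.3 [ 4.44374699e-01  3.56014578e-01  1.48934258e+00 -4.26769686e-04
  1.29660306e+00  2.72501237e-01]
```

View pics/w6.png

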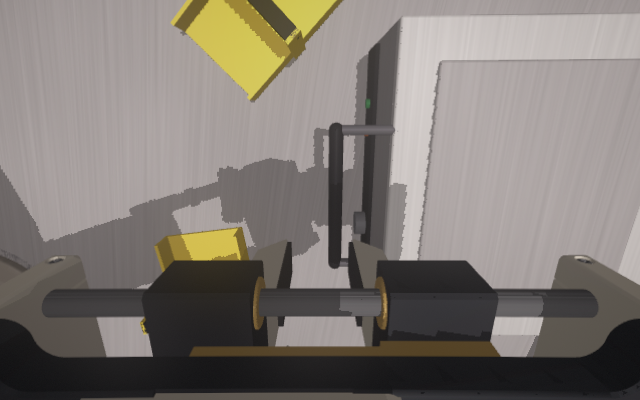

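The lid bar is clearly visible from (336,127) to (335,264), in front of the lid's edge at x≈395. The side arms are at rows 130 and 263.

```bash
python3 - <<'E'
from h import *
T=np.load('w6.npy')
b=onplane('wrist',[(336,129),(335,263)],.134,T);print(b,b.mean(0),np.linalg.norm(b[1]-b[0]),'yaw',np.arctan2(*(b[0]-b[1])[[1,0]])+np.pi/2)
e=onplane('wrist',[(402,20),(384,250)],.138,T);print(e,np.arctan2(*(e[0]-e[1])[[1,0]])+np.pi/2)
c=b.mean(0)
for yw in(.18,):
    go([c[0],c[1],.134],yw)
E
```

```text
[[0.4472606  0.36139096 0.134     ]
 [0.46921361 0.24146508 0.134     ]] [0.45823711 0.30142802 0.134     ] 0.12191863197703862 yaw 3.3226430116425982
[[0.47937135 0.44461835 0.138     ]
 [0.50979228 0.26421507 0.138     ]] 3.308648403624762
shift [-0.0029  0.1168  0.0139] turn [-0.   -0.47  0.02]
```

```bash
python3 - <<'E'
from h import *
from scipy.optimize import fsolve
D=np.array([[.5246,.237,.3427,1.525],[.4093,.2227,.1437,1.8376],[.4945,.2058,.3166,1.6554],[.6668,.2169,.6258,1.1127],[np.hypot(.49020,.0603),.2193,.30114,1.63765],[np.hypot(.44492,.29632),.2426,.35601,1.48934]])
n=len(D);q=D[:,2];s=q+D[:,3]
A=np.vstack([np.c_[np.sin(q),np.sin(s),np.ones(n),np.zeros(n)],np.c_[np.cos(q),np.cos(s),np.zeros(n),np.ones(n)]])
x,res,*_=np.linalg.lstsq(A,np.r_[D[:,0],D[:,1]],rcond=None);print(x,res)
L1,L2,r0,z0=x
f=lambda v,r,z:[r0+L1*np.sin(v[0])+L2*np.sin(v.sum())-r,z0+L1*np.cos(v[0])+L2*np.cos(v.sum())-z]
H=np.array([.7386,.3514,.130]);X,Y=axes(.176)
for th in range(0,61,10):
    t=np.radians(th);p=H-.285*(np.cos(t)*X-np.sin(t)*np.array([0,0,1]))+.004*(np.sin(t)*X+np.cos(t)*np.array([0,0,1]))
    v=fsolve(f,[.4,1.3],(np.hypot(*p[:2]),p[2]-.008));print(th,p.round(4),v,np.pi-v.sum())
E
```

```text
[ 0.52425918  0.37963212 -0.0151082  -0.14496823] [1.67995198e-05]
0 [0.458  0.3015 0.134 ] [0.47189323 1.64139796] 1.028301468715887
10 [0.4629 0.3024 0.1834] [0.43604462 1.55477406] 1.1507739774572356
20 [0.4763 0.3047 0.2312] [0.42656399 1.43566861] 1.2793600610789788
30 [0.4976 0.3085 0.276 ] [0.44515662 1.28497787] 1.4114581635486259
40 [0.5262 0.3136 0.3163] [0.49303083 1.10040595] 1.5481558746193473
50 [0.5613 0.3199 0.3509] [0.57351496 0.87187165] 1.6962060461610946
60 [0.6017 0.3271 0.3788] [0.7012556  0.56113284] 1.8792042194093637
```

Request:
apply_moves(plan=[[-0.001,0,0.005,0,-0.3,0,0.3],[-0.003,0.01,0.014,0,-0.3,0,0.3],[-0.003,0.05,0.014,0,-0.3,0,0.3],[-0.003,0.09,0.014,0,-0.3,0,0.3],[-0.003,0.117,0.014,0,-0.3,0,0.3]])

```text
time: 16.98
tool_pos: [0.4577, 0.302, 0.1231]
tool_rot: [-1.573, -0.001, -1.393]
contact_force: [-0.0, 0.3, -0.3]
opening: 0.032
```

Request:
apply_moves(plan=[[0,0,0,0,0,0,0.3],[0,0,0,0,0,0,0.7],[0,0,0,0,0,0,1],[0,0,0,0,0,0,1],[0,0,0,0,0,0,1]], squeeze=30)

```text
time: 17.6
tool_pos: [0.4574, 0.3026, 0.1268]
tool_rot: [-1.571, 0.0, -1.392]
contact_force: [-6.0, -1.5, 5.8]
opening: 0.011
```

Request:
apply_moves(plan=[[0,0,0,0,0,0,1],[0,0,0,0,0,0,1],[0,0,0,0,0,0,1],[0,0,0,0,0,0,1],[0,0,0,0,0,0,1]])

```text
time: 18.23
tool_pos: [0.4574, 0.3026, 0.1268]
tool_rot: [-1.571, 0.0, -1.392]
contact_force: [-5.5, -1.0, 6.2]
opening: 0.0109
```

Request:
apply_moves(plan=[[0,-0.01,0.0003,0,0,0,1],[0,-0.03,0.002,0,0,0,1],[0,-0.0495,0.005,0,0,0,1],[0,-0.0735,0.0107,0,0,0,1],[0,-0.097,0.0186,0,0,0,1]])

```text
time: 18.85
tool_pos: [0.4747, 0.3056, 0.2236]
tool_rot: [-1.574, -0.0, -1.392]
contact_force: [-2.5, 0.8, -1.7]
opening: 0.0111
```

```bash
cat >> h.py <<'E'
def lid(s=None):
    T=tool(s); g=T[:3,3]-.008*T[:3,1]; X,Y=axes(.176)
    B=np.array([.4574,.3026,.1348]); H=B+.285*X-np.array([0,0,.004])
    d=H-g; h=d@X; z=-d[2]; print('t',(s or robot.observe())['time'],'r',np.hypot(h,z).round(4),'lat',(d@Y).round(4),'ang',np.degrees(np.arctan2(z,h)-np.arctan2(.004,.285)).round(2))
E
python3 - <<'E'
from h import *
s=robot.observe();print(s['tool_pos'],s['tool_rot'],s['contact_force'],s['torque'],s['opening'],s['qpos']);lid(s)
E
```

```text
[0.47474921 0.30564161 0.2235643 ] [-1.57447451e+00 -2.07255117e-04 -1.39196438e+00] [-2.5006447   0.81405698 -1.72051546] [-0.03545691  0.72479406 -0.03545546] 0.01105025797476458 [4.35871294e-01 4.27682995e-01 1.43242045e+00 7.65650182e-04
 1.28509932e+00 2.56822620e-01]
t 18.85 r 0.2857 lat 0.0 ang 19.85
```

Request:
apply_moves(plan=[[0,-0.0184,0.0077,0,0,0,1],[0,-0.0361,0.0166,0,0,0,1],[0,-0.0532,0.0268,0,0,0,1],[0,-0.0696,0.0382,0,0,0,1],[0,-0.0851,0.0507,0,0,0,1]])

```text
time: 19.48
tool_pos: [0.5234, 0.3143, 0.3101]
tool_rot: [-1.576, -0.0, -1.391]
contact_force: [-12.7, -2.7, 7.4]
opening: 0.0112
```

Request:
apply_moves(plan=[[0,-0.0146,0.0135,0,0,0,1],[0,-0.0314,0.0317,0,0,0,1],[0,-0.0467,0.0514,0,0,0,1],[0,-0.0575,0.0681,0,0,0,1],[0,-0.0625,0.0767,0,0,0,1]])

```text
time: 20.1
tool_pos: [0.6009, 0.328, 0.375]
tool_rot: [-1.568, 0.001, -1.392]
contact_force: [-8.0, -3.1, 13.1]
opening: 0.0113
```

```bash
python3 - <<'E'
from h import *
for n in ('scene','top','wrist'):
    im=cams.read_camera(n)
    s=robot.observe();lid(s)
    cv2.imwrite(f'pics/f_{n}.png',im)
print(s['tool_pos'],s['tool_rot'],s['contact_force'],s['torque'],s['opening'],s['qpos'])
a=cv2.imread('pics/f_scene.png')[60:300,160:500];b=cv2.imread('pics/f_top.png')[130:270,190:450];c=cv2.imread('pics/f_wrist.png')
o=np.zeros((600,800,3),np.uint8);o[:339,:480]=cv2.resize(a,(480,339));o[340:600,:480]=cv2.resize(b,(480,260));o[:200,480:]=c[::2,::2];cv2.imwrite('pics/f.png',o)
E
```

```text
t 20.15 r 0.288 lat 0.0001 ang 60.43
t 20.2 r 0.288 lat 0.0001 ang 60.34
t 20.25 r 0.288 lat 0.0001 ang 60.27
[0.60090424 0.32798718 0.37486737] [-1.56698211e+00  6.06313719e-04 -1.39238772e+00] [-7.91795841 -2.73345206 11.58574558] [-0.59393067  1.44986539  0.04096724] 0.010902046471147791 [ 3.87887912e-01  6.34772774e-01  6.79190988e-01 -2.06690680e-04
  1.82377197e+00  2.09428339e-01]
```

View pics/f.png

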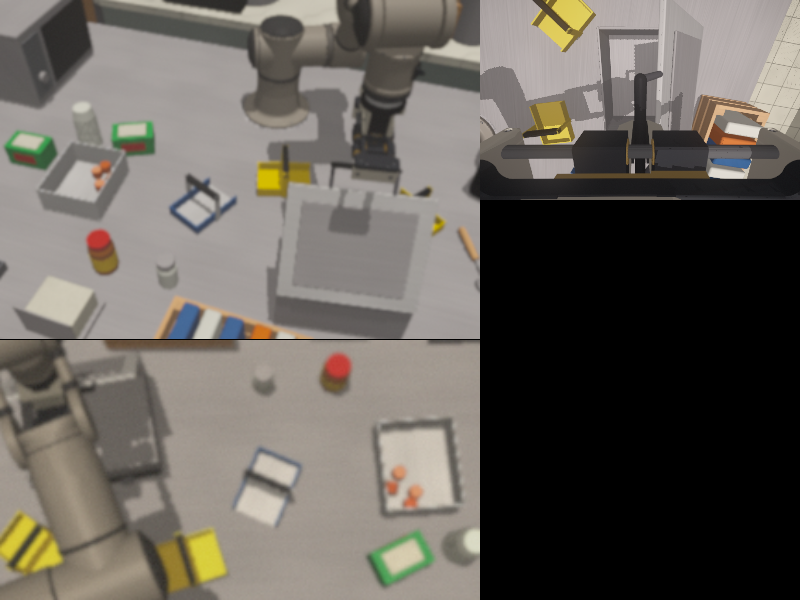

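All four pieces are in the pan, the tray is upright and empty, and the lid is open in the gripper. I'll use the last view for an independent check of the lid angle.

```bash
python3 - <<'E'
import cv2,numpy as np
c=cv2.imread('pics/f_wrist.png');a=cv2.imread('pics/f_scene.png')
o=np.zeros((600,800,3),np.uint8)
o[:600,:400]=cv2.resize(c[0:300,280:480],(400,600),interpolation=cv2.INTER_CUBIC)
o[:360,400:]=cv2.resize(a[160:340,340:540],(400,360),interpolation=cv2.INTER_CUBIC)
cv2.imwrite('pics/f2.png',o)
E
```

```text
(no output)
```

View pics/f2.png

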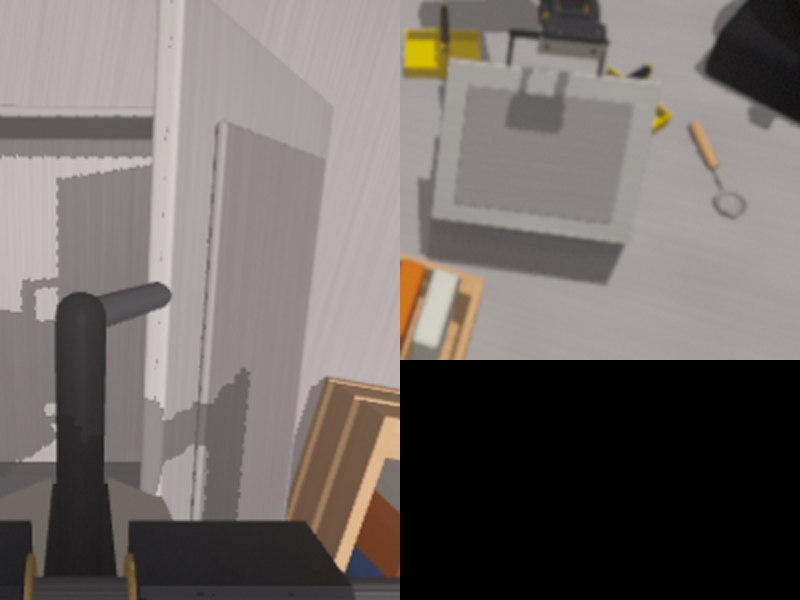

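```bash
python3 - <<'E'
from h import *
s=robot.observe();T=tool(s);lid(s)
X,Y=axes(.176);Z=np.array([0,0,1.]);B=np.array([.4574,.3026,.1348]);H=B+.285*X-.004*Z
def hz(n,px,lat,T=None):
    o,D=ray(n,[px],T);d=D[0];k=(lat-(o-H)@Y)/(d@Y);p=o+k*d-H;return p@X,p[2]
f=lambda x,y:(340+(x-400)/2,160+y/2)
for nm,px,lat in(('frontL',f(450,65),-.14),('frontR',f(660,82),.14),('rearL',f(437,220),-.14),('rearR',f(620,240),.14),('barL',f(510,33),-.06),('barR',f(607,43),.06)):
    h,z=hz('scene',px,lat);print(nm,round(h,4),round(z,4),'r',np.hypot(h,z).round(3),'ang',np.degrees(np.arctan2(z,-h)).round(1))
# wrist: plane through camera and the front edge -> angle, closed form
from scipy.optimize import brentq
for px,xl,zl in(((357.5,100),.240,0),((369,100),.240,.008)):
    o,D=ray('wrist',[px],T);n=np.cross(D[0],Y)
    g=lambda t:n@(H-xl*(np.cos(t)*X-np.sin(t)*Z)+zl*(np.sin(t)*X+np.cos(t)*Z)-o)
    print(np.degrees(brentq(g,.6,1.4)))
h,z=hz('wrist',(280+166,52),-.14,T);print('hingecorner',h,z)
print(s['contact_force'],s['time'])
E
```

```text
t 20.25 r 0.288 lat 0.0001 ang 60.27
frontL -0.4628 -0.1578 r 0.489 ang -18.8
frontR -0.1164 0.2109 r 0.241 ang 61.1
rearL -3.0168 -4.7634 r 5.638 ang -57.7
rearR -0.022 -0.0314 r 0.038 ang -55.0
barL -0.1585 0.2307 r 0.28 ang 55.5
barR -0.1226 0.2645 r 0.292 ang 65.1
60.5917312181743
60.311793824029806
hingecorner -0.7238194815813132 1.9497950718608654
[-7.91795841 -2.73345206 11.58574558] 20.25
```

All the well-conditioned checks say about 60°. Holding one call, then handing in.

Request:
apply_moves(plan=[[0,0,0,0,0,0,1],[0,0,0,0,0,0,1],[0,0,0,0,0,0,1],[0,0,0,0,0,0,1],[0,0,0,0,0,0,1]])

```text
time: 20.88
tool_pos: [0.6005, 0.3279, 0.3747]
tool_rot: [-1.567, 0.0, -1.392]
contact_force: [-7.6, -3.1, 12.0]
opening: 0.0111
```

```bash
python3 - <<'E'
from h import *
s=robot.observe();lid(s);print(s['contact_force'],s['opening'],abs(s['qvel']).max());print(robot.hand_in())
E
```

```text
t 20.875 r 0.288 lat 0.0001 ang 60.18
[-7.64724927 -3.08233771 12.01882581] 0.01108734793791927 0.00188434037107624
the job is handed in; nothing more can be done
None
```

I tipped the four sausage pieces into the pan, then set the empty tray back upright where it had stood and let go of it. I then opened the warmer lid and handed the job in at 20.9 s, with the gripper still holding the bar.

**Pieces and tray:** The last pictures show all four pieces in the pan and the tray upright and empty. The other things look undisturbed, though I compared them only by eye.

**Lid angle:**
- The arm pose gives 60.2°, and two edges seen by the wrist camera give 60.3° and 60.6°.
- The near corner in the scene view gives about 61°.
- The bar ends in the scene view gave 55.5° and 65.1°. They average about 60°, but one pixel there is roughly a degree.
- The scene-view corners on the far side and at the hinge, and the hinge corner in the wrist view, gave nonsense values, so I ignored them.

**Hold:** The arm was still at the end, with a steady push of about 14 N at the wrist. The held bar measured 3 mm farther from the estimated hinge line than it should be. The bar may have slid slightly in the pads, or my hinge estimate may be off.

**Highest force:** The most I read was about 25 N, while setting the tray down. I eased off before letting go.

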